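# Fish the towing eye out from between the plug tester and the charger

## Task

A steel towing eye has dropped into the narrow gap between the orange spark-plug tester and the green battery charger. Lift the T-handled pull hook out of the tool tray and with it, not with the fingers, draw the eye out through the gap's end on the tray's side until all of it lies flat on the bench just outside the gap; then lay the hook back in the tray. Do not knock over or shove the bottle or the spray can, and leave the three loose spark plugs where they are.

Things in the scene. Friction and masses are not known exactly. Their poses are not given: they have to be found in the camera images.
- hook: T-handled pull hook, 0.36 kg, lying steady on T-bar and prong tip. Origin: balance point and place to grip, mid-stem, at the level it lies on. x: along the rod to the prong, z up. Black flat-sided stem: x -50 to 35, 18 wide (y), from 2 to 26 high. The 8 mm steel rod rises from the stem's end (14 high) to 50 high at x 200, then turns straight down as the prong at x 210. All in mm.
- hook_tip (a point): lowest point of the hook's prong (hook x = 210 mm, at the origin's level); the prong is 8 mm thick; axes as the hook's
- hook_tee (a point): middle of the hook's black T-bar (hook x = -60 mm, 14 mm above the origin); the bar is 28 mm thick and 90 mm long, along the hook's y
- tow_eye: forged steel towing eye, about 0.28 kg, lying flat on the bench in the gap: ring 58 mm outside, 30 mm hole, 14 mm thick, with a threaded shank 14 mm thick. Origin: centre of the ring, underside. x: along the shank, whose end is 105 mm from the origin; z along the hole. At the start the ring is towards the gap's open end and the shank points inwards, within 0.18 rad of the gap's direction.
- eye_end (a point): end of the towing eye's shank, on its axis (eye x = 105 mm)
- tester: orange steel spark-plug tester, fixed, 180 (x) by 260 (y) by 120 mm high, with a black chamber and plugs on top to 165 mm. Origin: centre of its underside, on the bench; x roughly away from the robot. The green battery charger, fixed, 100 mm high (135 with handle), stands parallel to it from tester x = 162 to 332 mm. The gap between them runs along y, 72 mm wide, open above.
- gap_mouth (a point): middle of the gap's open end, on the bench, in the plane of the +y faces of tester and charger; axes as the tester's: +y points straight out of the gap onto the open bench, -y into it. At the start the ring's centre is 70 to 115 mm inside.
- tray: grey steel tool tray, fixed, 346 (x) by 206 (y) mm outside, walls 3 mm thick, 25 mm high, floor 3 mm. Origin: centre of its underside, on the bench. The hook lies along it at tray y about -30 mm, T-bar at the tray's +x end, prong towards -x; a screwdriver and a plug socket lie at tray y about +65 mm.
- water_bottle: clear drinks bottle with a blue cap, 64 mm diameter, 205 mm high, standing; origin: centre of its base
- spray_can: blue and yellow spray can, 65 mm diameter, 172 mm high, standing; origin: centre of its base
- plug0: loose spark plug, 84 mm long with a 21 mm hexagon, lying on the bench; origin under its hexagon, x along it
- plug1: a second loose spark plug, the same
- plug2: a third loose spark plug, the same
Mind the look-alikes: they are no part of the job. Leave any pink, red or yellow look-alike of the tow_eye alone.

How it is judged:
On the way, in this order (a step that is already met when the one before it is completed fails the run):
1. the hook touches the towing eye while the eye is still inside the gap (contact force between hook and tow_eye above 0.2 N and y of tow_eye in the frame of gap_mouth below -0.02 m), for 0.1 s.
2. the whole eye is out of the gap on the bench (y of tow_eye in the frame of gap_mouth above 0.03 m and y of eye_end in the frame of gap_mouth above 0 m and height (world z) of tow_eye below 0.03 m), for 0.2 s.
At the end, for the whole second after the job is handed in: The towing eye lies flat (within 0.2 rad) and at rest on the bench, with its whole ring and its shank's end outside the open end of the gap and the ring's centre within 280 mm of it; the hook lies released and at rest in the tool tray, prong tip and T-bar both within its walls (y of tow_eye in the frame of gap_mouth above 0.03 m and y of eye_end in the frame of gap_mouth above 0 m and horizontal distance between tow_eye and gap_mouth below 0.28 m and height (world z) of tow_eye between -0.01 and 0.022 m and angle between the z axis of tow_eye and the z axis of gap_mouth, either way round below 0.2 rad and linear speed of each of tow_eye, hook below 0.02 m/s and x of hook_tip in the frame of tray between -0.173 and 0.173 m and y of hook_tip in the frame of tray between -0.103 and 0.103 m and x of hook_tee in the frame of tray between -0.173 and 0.173 m and y of hook_tee in the frame of tray between -0.103 and 0.103 m and height (world z) of each of hook, hook_tee, hook_tip below 0.06 m); the robot touches nothing.
It fails at once if the fingers touch the towing eye (contact force between the fingers and tow_eye above 0.5 N).
It fails at once if the bottle or the spray can is knocked over or shoved more than 40 mm (angle between any of water_bottle, spray_can's own z axis and vertical above 0.5 rad or distance of any of water_bottle, spray_can from where it was at the start of the episode above 0.04 m).
It fails at once if a loose spark plug is moved more than 40 mm (distance of any of plug0, plug1, plug2 from where it was at the start of the episode above 0.04 m).
It also fails if it takes over 54 s, if anything falls off the work surface, if the arm or the gripper's body presses on something with over 40 N, if the wrist force passes 120 N, or if a joint passes its speed limit or range.

## Robot

A 6-joint arm with a two-finger parallel gripper is mounted at the origin on the work surface. World frame = base frame: x ahead of the robot, y to its left, z up, the work surface at z = 0. Lengths are in m, angles in rad, forces in N, time in s.
With the tool pointing down it reaches from about 0.3 to 0.775 m from the base axis. Payload 14.6 kg.
Tool frame: the origin (TCP) lies at the very end of the fingers, on their centre line; the grasp point (between the pads) lies 19 mm behind it; x points along the fingers, y is the direction in which the jaws open and shut, and the axes are right-handed (so a half turn about x gives the same grasp; the last joint's range is limited). The gripper opens to 94 mm and grips with 3 to 60 N. Pads are 16 mm wide; open, the fingers measure 119 mm over their backs; the gripper's body (75 mm by 177 mm) begins 78 mm behind the grasp point.
Start: joints at [1.18, 0.3, 1.521, -0, 1.321, -0.067], TCP at [0.175, 0.521, 0.205] pointing down, gripper open.
Joint ranges: [-3.03, 3.03], [-0.79, 2.21], [0.23, 2.52], [-1.04, 4.18], [0, 3.07], [-2.55, 2.55]. Speed limits (rad/s): [2.22, 2.22, 2.57, 3.14, 3.14, 3.14].

## Interface

Orientations are given as [roll, pitch, yaw] about the fixed x, y, z axes, in that order (R = Rz(yaw) Ry(pitch) Rx(roll)).
In Python, from station import ctrl, viewer, hand_in gives the robot as it stands. The module is installed in compiled form; this text tells all that it offers.
- The arm moves only by the tool play_rows, never from a script. Its argument "deltas" is a list that holds one entry, the list of rows, each a list of 7 numbers: the shift along the tool's x, y, z in mm, then the turn, a rotation vector about the tool's x, y, z in rad, then the finger opening in mm, from 0 to 94. In form: [[[dx, dy, dz, ax, ay, az, gripper], ...]]. A call has 1 to 10 rows; each row shifts and turns the commanded pose from where the row before left it, along the tool's axes as they then stand; what a row does not reach is not made up. A row lasts 1/10 s, in which the tool goes at most 50 mm and 8.59 degrees, less where a joint would pass 70% of its speed; a pose out of reach is approached as far as the arm can. A call with a gripper value outside its range is refused whole. The fingers move at their own pace and stop on an object; "grip_force" is the grip in N (left out, the last holds). Time passes only in rows, so rows that do not move let the fingers close. It gives the time, the measured TCP pose, the force and the opening at its end, in the units of the state.
- ctrl.get_obs(): the state, without advancing time (a new reading comes with each control period).
- viewer.camera(name): name is "side" or "top"; returns a dict with "img" (420x560x3 uint8, red, green, blue), "fx", "fy", "cx", "cy" (pixels), "rvec" (rotation vector, rad) and "tvec" (3), from world to camera coordinates, as OpenCV has them. Camera axes: x right, y down, z forward; pixel columns grow to the right and rows downward; lengths in m; the calibration is good to about 2 mm. A picture is of the moment at which its call begins. There is no depth.
- hand_in(): hands the job in, once; it reports no verdict.
The state is a dict: "time_s": time; "qpos": joint angles; "joint_vel": joint speeds; "tau": joint torques, N m; "ee_pos": TCP position; "eef_rot": TCP orientation; "force": force on the tool from outside, world axes, zero at the start; "moment": the same for the moment, N m; "grip_width": finger opening in m.
Only numpy, scipy, OpenCV 4.12 (cv2) and the standard library are available. Lean on these libraries where they do the work, as an engineer would, in place of code of your own. Each camera call takes 0.05 s, during which the arm holds its last target.

## Working session

There is one attempt and no reset: what is moved stays moved. The work goes in short steps, Python scripts to look and compute and a tool call to move; the robot and the scene stay as the last step left them, time stands still between calls to the robot, and variables do not carry over. Pictures are saved under pics/ and viewed, and the job is handed in when it is done.

Besides the shell and the picture viewer there is one more tool, called after "Request:" as name([rows], argument=value, ...), one row to a line, values as JSON. play_rows: Moves the arm, as the interface text tells. Its arguments: {"type":"object","properties":{"deltas":{"type":"array","items":{"type":"array","items":{"type":"array","items":{"type":"number"}}}},"grip_force":{"type":"number"}},"required":["deltas"]}

```bash
mkdir -p pics
cat > h.py <<'E'
import numpy as np, cv2
from station import ctrl, viewer, hand_in
def cam(n,save=None):
    c=viewer.camera(n)
    if save: cv2.imwrite('pics/'+save,cv2.cvtColor(c['img'],cv2.COLOR_RGB2BGR))
    np.savez('cam_%s.npz'%n,**c)
    return c
def load(n): 
    d=np.load('cam_%s.npz'%n); return {k:d[k] for k in d}
def ray(c,u,v):
    R=cv2.Rodrigues(np.array(c['rvec'],float))[0]; t=np.array(c['tvec'],float).ravel()
    d=R.T@np.array([(u-c['cx'])/c['fx'],(v-c['cy'])/c['fy'],1.]); return -R.T@t,d
def onz(c,u,v,z=0.):
    o,d=ray(c,u,v); return o+d*(z-o[2])/d[2]
def proj(c,p):
    R=cv2.Rodrigues(np.array(c['rvec'],float))[0]; q=R@np.array(p,float)+np.array(c['tvec'],float).ravel()
    return np.array([c['fx']*q[0]/q[2]+c['cx'],c['fy']*q[1]/q[2]+c['cy']])
E
python3 - <<'E'
from h import *
np.set_printoptions(precision=4,suppress=True)
for n in('top','side'):
    c=cam(n,n+'0.png'); print(n,c['fx'],c['fy'],c['cx'],c['cy'],ray(c,280,210))
print(ctrl.get_obs())
E
```

```text
top 381.5078856391538 381.5078856391538 279.42053086872676 215.22657475978144 (array([ 0.3817, -0.0062,  0.9456]), array([ 0.1188,  0.0144, -0.9929]))
side 469.5151853803034 469.5151853803034 279.2761727967025 209.5938770728386 (array([ 0.2841, -1.176 ,  0.7167]), array([ 0.1413,  0.8578, -0.4942]))
{'time_s': 0.1, 'qpos': array([ 1.1804,  0.3004,  1.5215, -0.    ,  1.3207, -0.0666]), 'joint_vel': array([ 0.001 , -0.0009, -0.0025,  0.0006, -0.0006, -0.0031]), 'tau': array([ -0.0014, -53.2635, -35.3281,   0.0709,   0.0235,  -0.0001]), 'ee_pos': array([0.1749, 0.5212, 0.2049]), 'eef_rot': array([-1.6264,  1.5697, -1.9501]), 'force': array([-0.0885, -0.2941, -0.5041]), 'moment': array([ 0.0293, -0.0172,  0.0309]), 'grip_width': 0.09407958898374447}
```

View pics/top0.png

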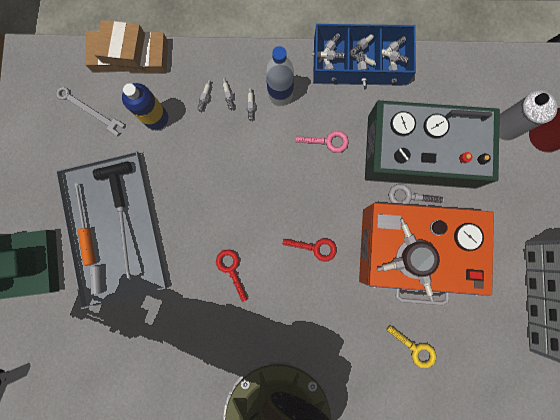

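View pics/side0.png

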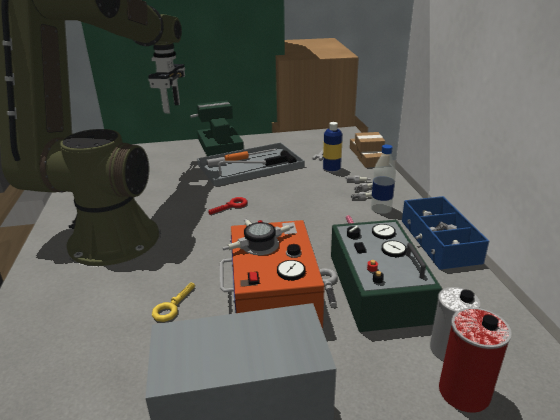

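Run:
```python
from h import *
c=load('top');im=cv2.cvtColor(c['img'],cv2.COLOR_RGB2BGR)
cv2.imwrite('pics/t_tray.png',cv2.resize(im[140:325,40:190],None,fx=3.2,fy=3.2,interpolation=cv2.INTER_CUBIC))
cv2.imwrite('pics/t_gap.png',cv2.resize(im[90:310,350:510],None,fx=2.7,fy=2.7,interpolation=cv2.INTER_CUBIC))
c=load('side');im=cv2.cvtColor(c['img'],cv2.COLOR_RGB2BGR)
cv2.imwrite('pics/s_a.png',cv2.resize(im[130:300,190:390],None,fx=3.4,fy=3.4,interpolation=cv2.INTER_CUBIC))
```

```text
(no output)
```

View pics/t_tray.png

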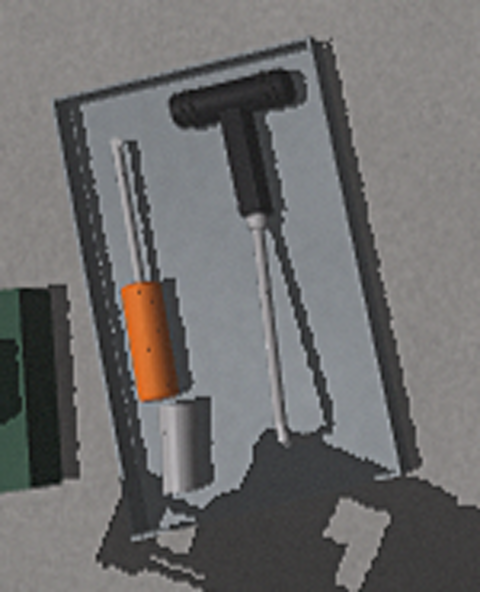

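View pics/t_gap.png

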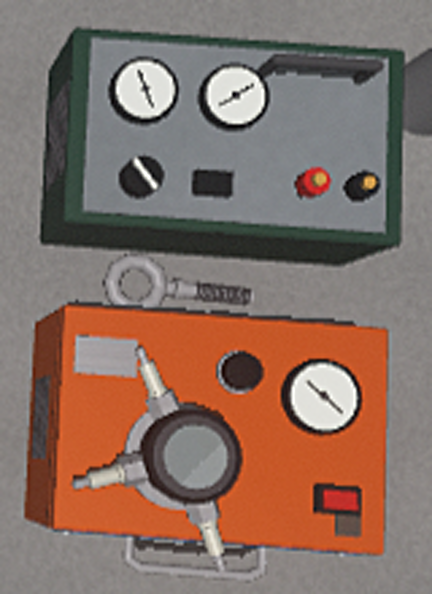

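View pics/s_a.png

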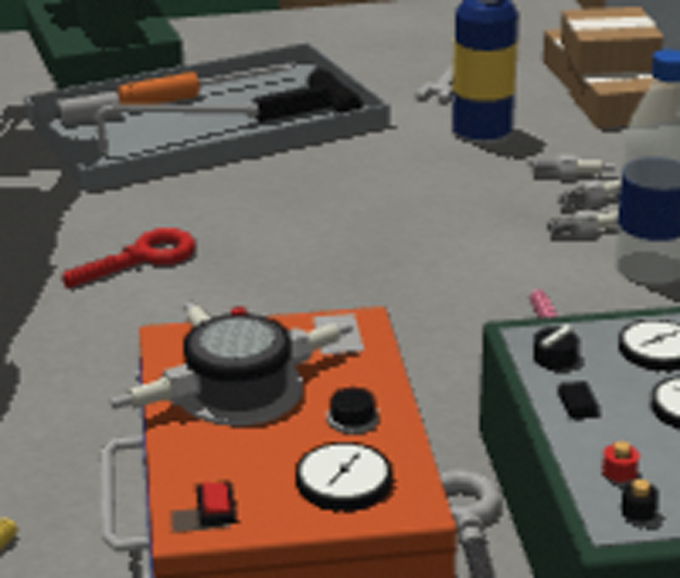

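Run:
```python
from h import *
np.set_printoptions(precision=4,suppress=True)
c=load('top')
T=lambda x,y,z:onz(c,40+x/3.2,140+y/3.2,z)
G=lambda x,y,z:onz(c,350+x/2.7,90+y/2.7,z)
tr=[T(57,102,.025),T(312,42,.025),T(410,472,.025),T(133,537,.025)]
print('tray',*tr); ct=np.mean(tr,0); print(ct,[np.linalg.norm(tr[i]-tr[(i+1)%4]) for i in range(4)])
print('tee',T(177,112,.014),T(298,88,.014),'stem ends',T(237,100,.026),T(257,215,.026),'rodtop',T(284,440,.046))
te=[G(65,305,.12),G(387,327,.12),G(384,553,.12),G(55,530,.12)]
print('tester',*te,np.mean(te,0),[np.linalg.norm(te[i]-te[(i+1)%4]) for i in range(4)])
ch=[G(80,29,.1),G(403,52,.1),G(400,244,.1),G(68,224,.1)]
print('charger',*ch,np.mean(ch,0),[np.linalg.norm(ch[i]-ch[(i+1)%4]) for i in range(4)])
print('ring',G(134,283,.01),'hole',G(134,283,.0),'end',G(253,296,.007))
for n,p in dict(can=(152,118),bottle=(280,95),plugs=(250,100)).items(): print(n,onz(c,*p,0))
s=load('side')
for n,p in dict(can=(332,168),bottle=(383,210)).items(): print(n,onz(s,*p,0))
# side tray: stem etc
S=lambda x,y,z:onz(s,190+x/3.4,130+y/3.4,z)
print('side prong tip',S(103,155,.003),'bend',S(103,110,.05),'stemend',S(258,105,.014))
```

```text
tray [0.5741 0.5594 0.025 ] [0.6257 0.3642 0.025 ] [0.2993 0.2696 0.025 ] [0.2463 0.4738 0.025 ]
[0.4363 0.4168 0.025 ] [np.float64(0.20188553762677594), np.float64(0.3398276211613362), np.float64(0.21098807622591154), np.float64(0.3387146341307743)]
tee [0.5705 0.471  0.014 ] [0.5916 0.3772 0.014 ] stem ends [0.5785 0.419  0.026 ] [0.4895 0.3973 0.026 ] rodtop [0.3218 0.3572 0.046 ]
tester [ 0.5006 -0.1986  0.12  ] [ 0.4887 -0.4556  0.12  ] [ 0.3103 -0.4472  0.12  ] [ 0.3215 -0.1905  0.12  ] [ 0.4053 -0.323   0.12  ] [np.float64(0.2573035006422743), np.float64(0.1785865402743946), np.float64(0.25698048767131076), np.float64(0.17931741748604146)]
charger [ 0.7405 -0.2163  0.1   ] [ 0.7256 -0.4878  0.1   ] [ 0.5608 -0.4795  0.1   ] [ 0.5716 -0.2058  0.1   ] [ 0.6496 -0.3474  0.1   ] [np.float64(0.27198816329164927), np.float64(0.16499501387915075), np.float64(0.273913225889738), np.float64(0.16918894819115932)]
ring [ 0.5382 -0.2872  0.01  ] hole [ 0.5399 -0.2902  0.    ] end [ 0.5291 -0.3964  0.007 ]
can [0.7255 0.3427 0.    ]
bottle [0.7934 0.0148 0.    ]
plugs [0.7785 0.0918 0.    ]
can [0.7283 0.3335 0.    ]
bottle [0.7976 0.0023 0.    ]
side prong tip [0.3234 0.3505 0.003 ] bend [0.3279 0.3592 0.05  ] stemend [0.4978 0.4183 0.014 ]
```

```bash
cat >> h.py <<'E'
from scipy.spatial.transform import Rotation as Ro
np.set_printoptions(precision=4,suppress=True)
def st():
    o=ctrl.get_obs(); R=Ro.from_euler('xyz',o['eef_rot']).as_matrix()
    print('t',o['time_s'],'p',o['ee_pos'],'q',o['qpos'],'F',o['force'],'w',o['grip_width']); print('tool axes rows x,y,z\n',R.T)
    return o,R
def plan(target,yaw_y=None):
    """target TCP; yaw_y desired world angle of tool y (mod pi). prints shift in tool mm and turn about tool x"""
    o,R=st(); d=R.T@(np.array(target)-o['ee_pos'])*1000
    print('shift mm (tool)',d)
    if yaw_y is not None:
        for k in(0,1):
            a=yaw_y+k*np.pi; Y=np.array([np.cos(a),np.sin(a),0]);X=np.array([0,0,-1.]);Z=np.cross(X,Y)
            D=np.stack([X,Y,Z],1); rv=Ro.from_matrix(R.T@D).as_rotvec(); print('turn opt',k,rv,'shift after turn',D.T@(np.array(target)-o['ee_pos'])*1000)
E
python3 - <<'E'
from h import *
hx=np.array([-.968,-.25]);print(np.arctan2(hx[1],hx[0]))
yaw=np.arctan2(-.25,-.968)+np.pi/2
plan([.523,.409,.12],yaw)
E
```

```text
-2.8888509246772136
t 0.1 p [0.1749 0.5212 0.2049] q [ 1.1804  0.3004  1.5215 -0.      1.3207 -0.0666] F [-0.0885 -0.2941 -0.5041] w 0.09407958898374447
tool axes rows x,y,z
 [[-0.0004 -0.001  -1.    ]
 [ 0.3182  0.948  -0.0011]
 [ 0.948  -0.3182 -0.0001]]
shift mm (tool) [ 84.9153   4.4674 365.7133]
turn opt 0 [2.5651 0.0013 0.0005] shift after turn [  84.9415  195.6833 -308.9819]
turn opt 1 [-0.5765 -0.0004  0.001 ] shift after turn [  84.9415 -195.6833  308.9819]
```

Request:
play_rows([
  [[0,0,0,0.14,0,0,60],[0,0,0,0.14,0,0,60],[0,0,0,0.14,0,0,60],[0,0,0,0.14,0,0,60],[0,0,0,0.14,0,0,60],[0,0,0,0.14,0,0,60],[0,0,0,0.14,0,0,60],[0,0,0,0.14,0,0,60],[0,0,0,0.14,0,0,60],[0,0,0,0.14,0,0,60]],
])

```text
time_s: 1.1
ee_pos: [0.1749, 0.5213, 0.2051]
eef_rot: [-0.231, 1.57, -1.961]
force: [0.5, 0.2, -0.6]
grip_width: 0.0603
```

Request:
play_rows([
  [[0,0,0,0.14,0,0,60],[0,0,0,0.14,0,0,60],[0,0,0,0.14,0,0,60],[0,0,0,0.14,0,0,60],[0,0,0,0.14,0,0,60],[0,0,0,0.14,0,0,60],[0,0,0,0.14,0,0,60],[0,0,0,0.14,0,0,60],[0,0,0,0.045,0,0,60],[0,0,0,0,0,0,60]],
])

```text
time_s: 2.1
ee_pos: [0.1749, 0.5213, 0.2051]
eef_rot: [0.876, 1.57, -2.014]
force: [-0.9, -0.4, 0.2]
grip_width: 0.06
```

Run:
```python
from h import *
yaw=-1.318
plan([.523,.409,.12],yaw)
```

```text
t 2.1 p [0.1749 0.5213 0.2051] q [1.1804 0.3002 1.5213 0.     1.3207 2.499 ] F [-0.945  -0.3618  0.158 ] w 0.06003158177108797
tool axes rows x,y,z
 [[-0.0003 -0.0006 -1.    ]
 [ 0.2496 -0.9684  0.0005]
 [-0.9684 -0.2496  0.0004]]
shift mm (tool) [  85.1067  195.5482 -309.0847]
turn opt 0 [-0.0006  0.0004 -0.0005] shift after turn [  85.138   195.7672 -308.9374]
turn opt 1 [ 3.141  -0.0008 -0.0007] shift after turn [  85.138  -195.7672  308.9374]
```

Request:
play_rows([
  [[3,20,-32,0,0,0,60],[3,20,-32,0,0,0,60],[3,20,-32,0,0,0,60],[3,20,-32,0,0,0,60],[3,20,-32,0,0,0,60],[5,20,-32,0,0,0,60],[15,20,-32,0,0,0,60],[15,20,-32,0,0,0,60],[15,20,-32,0,0,0,60],[15,16,-21,0,0,0,60]],
])

```text
time_s: 3.1
ee_pos: [0.5251, 0.4078, 0.1243]
eef_rot: [0.63, 1.57, -2.258]
force: [0.0, -0.1, 0.4]
grip_width: 0.0595
```

Run:
```python
from h import *
plan([.523,.409,.006],-1.318)
c=cam('top','top1.png');im=cv2.cvtColor(c['img'],cv2.COLOR_RGB2BGR)
s=cam('side','side1.png');im2=cv2.cvtColor(s['img'],cv2.COLOR_RGB2BGR)
a=cv2.resize(im[130:330,30:230],(600,600),interpolation=cv2.INTER_CUBIC);cv2.imwrite('pics/a1.png',a)
b=cv2.resize(im2[80:200,180:340],(800,600),interpolation=cv2.INTER_CUBIC);cv2.imwrite('pics/b1.png',b)
```

```text
t 3.1 p [0.5251 0.4078 0.1243] q [ 0.6053  0.6248  1.2435 -0.0001  1.2736  1.9223] F [ 0.0336 -0.0804  0.4031] w 0.05946863286091636
tool axes rows x,y,z
 [[-0.0003 -0.0003 -1.    ]
 [ 0.2511 -0.968   0.0002]
 [-0.968  -0.2511  0.0003]]
shift mm (tool) [118.3204  -1.7032   1.719 ]
turn opt 0 [ 0.001   0.0003 -0.0002] shift after turn [118.3202  -1.6735   1.7589]
turn opt 1 [-3.1406  0.0004  0.0005] shift after turn [118.3202   1.6735  -1.7589]
```

View pics/a1.png

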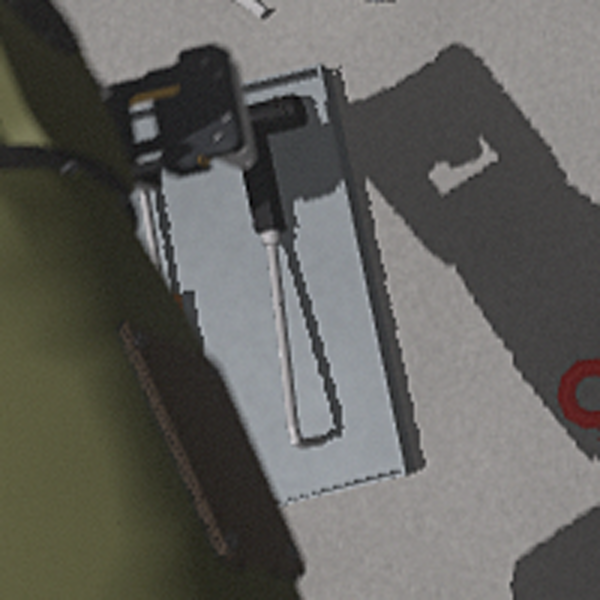

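View pics/b1.png

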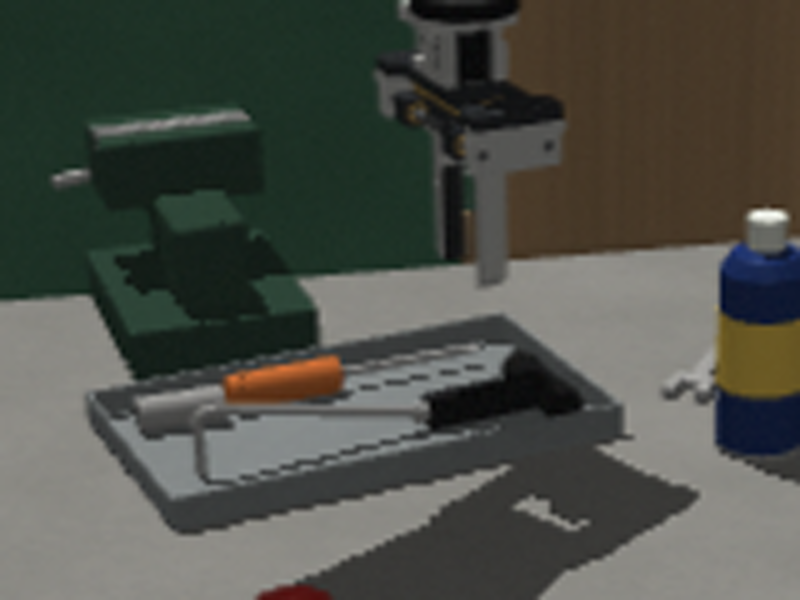

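Request:
play_rows([
  [[20,-1.7,1.7,0,0,0,60],[20,0,0,0,0,0,60],[20,0,0,0,0,0,60],[20,0,0,0,0,0,60],[15,0,0,0,0,0,60],[10,0,0,0,0,0,60],[8,0,0,0,0,0,60],[4,0,0,0,0,0,60],[0,0,0,0,0,0,60],[0,0,0,0,0,0,60]],
])

```text
time_s: 4.2
ee_pos: [0.5214, 0.4103, 0.0091]
eef_rot: [-2.742, 1.57, 0.652]
force: [0.3, -0.3, -0.3]
grip_width: 0.06
```

Run:
```python
from h import *
plan([.523,.409,.006],-1.318)
s=cam('side','side2.png');im2=cv2.cvtColor(s['img'],cv2.COLOR_RGB2BGR)
b=cv2.resize(im2[80:200,180:340],(800,600),interpolation=cv2.INTER_CUBIC);cv2.imwrite('pics/b2.png',b)
```

```text
t 4.2 p [0.5214 0.4103 0.0091] q [0.6116 0.7519 1.3213 0.     1.0675 1.9295] F [ 0.2902 -0.3195 -0.3128] w 0.06004433682212055
tool axes rows x,y,z
 [[ 0.0007  0.0005 -1.    ]
 [ 0.2501 -0.9682 -0.0003]
 [-0.9682 -0.2501 -0.0008]]
shift mm (tool) [ 3.0559  1.6878 -1.2476]
turn opt 0 [ 0.     -0.0008  0.0003] shift after turn [ 3.0555  1.6868 -1.2499]
turn opt 1 [-3.1416 -0.0005 -0.0012] shift after turn [ 3.0555 -1.6868  1.2499]
```

View pics/b2.png

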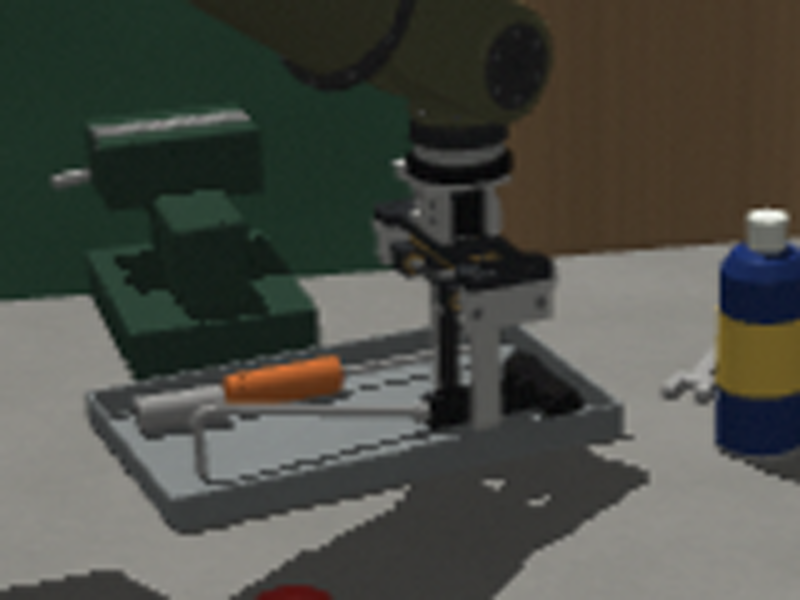

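Request:
play_rows([
  [[2,1.5,0,0,0,0,60],[0,0,0,0,0,0,30],[0,0,0,0,0,0,10],[0,0,0,0,0,0,5],[0,0,0,0,0,0,5],[0,0,0,0,0,0,5],[0,0,0,0,0,0,5],[0,0,0,0,0,0,5]],
], grip_force=50)

```text
time_s: 5.05
ee_pos: [0.5214, 0.4089, 0.0065]
eef_rot: [-1.998, 1.571, 1.397]
force: [-1.0, 1.2, -0.8]
grip_width: 0.0177
```

Request:
play_rows([
  [[-5,0,0,0,0,0,5],[-15,0,0,0,0,0,5],[-20,0,0,0,0,0,5],[-20,0,0,0,0,0,5],[-20,0,0,0,0,0,5],[-20,0,0,0,0,0,5],[-20,0,0,0,0,0,5],[-20,0,0,0,0,0,5],[-15,0,0,0,0,0,5],[-5,0,0,0,0,0,5]],
])

```text
time_s: 6.05
ee_pos: [0.5219, 0.4089, 0.1689]
eef_rot: [-2.808, 1.568, 0.586]
force: [0.9, -0.6, -3.6]
grip_width: 0.0175
```

Run:
```python
from h import *
plan([.54,.1,.166],-.045)
s=cam('side','side3.png')
c=cam('top','top3.png')
```

```text
t 6.05 p [0.5219 0.4089 0.1689] q [ 0.6094  0.5816  1.2059 -0.0001  1.3514  1.9275] F [ 0.9436 -0.5884 -3.6143] w 0.017487983595757
tool axes rows x,y,z
 [[ 0.0023  0.0015 -1.    ]
 [ 0.2501 -0.9682 -0.0009]
 [-0.9682 -0.2501 -0.0026]]
shift mm (tool) [  2.4459 303.6232  59.7461]
turn opt 0 [-1.2731 -0.0028 -0.0009] shift after turn [  2.8744  31.9605 307.787 ]
turn opt 1 [ 1.8685 -0.001   0.003 ] shift after turn [   2.8744  -31.9605 -307.787 ]
```

View pics/side3.png

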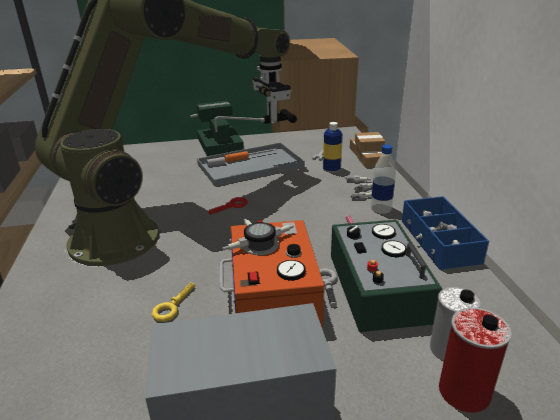

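View pics/top3.png

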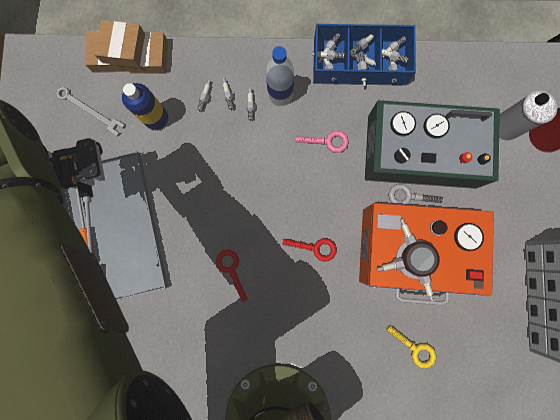

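Request:
play_rows([
  [[0,0,0,-0.1,0,0,5],[0,0,0,-0.13,0,0,5],[0,0,0,-0.13,0,0,5],[0,0,0,-0.14,0,0,5],[0,0,0,-0.14,0,0,5],[0,0,0,-0.14,0,0,5],[0,0,0,-0.14,0,0,5],[0,0,0,-0.14,0,0,5],[0,0,0,-0.14,0,0,5],[0,0,0,-0.073,0,0,5]],
])

```text
time_s: 7.15
ee_pos: [0.5211, 0.4084, 0.165]
eef_rot: [-0.91, 1.569, -2.521]
force: [-0.3, 0.5, -3.6]
grip_width: 0.0174
```

Request:
play_rows([
  [[0,2,20,0,0,0,5],[0,3,35,0,0,0,5],[0,4,40,0,0,0,5],[0,4,40,0,0,0,5],[0,4,40,0,0,0,5],[0,4,40,0,0,0,5],[0,4,40,0,0,0,5],[0,4,30,0,0,0,5],[0,3,20,0,0,0,5],[0,0,0,0,0,0,5]],
])

```text
time_s: 8.15
ee_pos: [0.5395, 0.1003, 0.1655]
eef_rot: [-1.217, 1.569, -2.835]
force: [-0.2, 1.0, -3.8]
grip_width: 0.0171
```

Run:
```python
from h import *
plan([.54,-.078,.166],-.045)
s=cam('side','side4.png')
c=cam('top','top4.png')
```

```text
t 8.15 p [0.5395 0.1003 0.1655] q [ 0.1173  0.3335  1.5725 -0.0003  1.2372  0.1651] F [-0.2246  0.9715 -3.7681] w 0.017125563697120497
tool axes rows x,y,z
 [[-0.0016 -0.0005 -1.    ]
 [ 0.9989 -0.0477 -0.0016]
 [-0.0477 -0.9989  0.0006]]
shift mm (tool) [ -0.396    8.9912 178.1043]
turn opt 0 [-0.0027  0.0006  0.0016] shift after turn [ -0.4874   8.5067 178.1279]
turn opt 1 [ 3.1389  0.0025 -0.0009] shift after turn [  -0.4874   -8.5067 -178.1279]
```

View pics/side4.png

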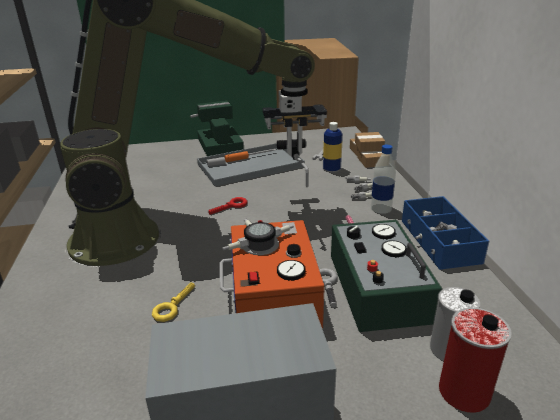

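View pics/top4.png

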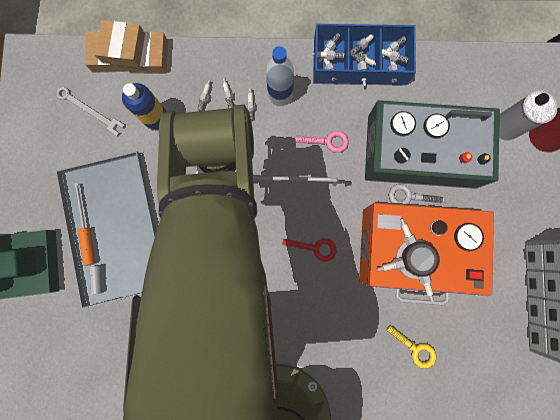

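Run:
```python
from h import *
c=load('top');im=cv2.cvtColor(c['img'],cv2.COLOR_RGB2BGR)
s=load('side');im2=cv2.cvtColor(s['img'],cv2.COLOR_RGB2BGR)
a=cv2.resize(im[150:210,250:370],None,fx=6,fy=6,interpolation=cv2.INTER_CUBIC)
b=cv2.resize(im2[130:210,270:350],None,fx=5,fy=5,interpolation=cv2.INTER_CUBIC)
cv2.imwrite('pics/a4.png',a);cv2.imwrite('pics/b4.png',b)
d=np.array([-.0477,-.9989]);p0=np.array([.5395,.1003])
for z,x in((.215,.21),(.162,.21)):
  p=[*(p0+d*x),z]; u=proj(c,p);v=proj(s,p); print(p,'top',u,(u-[250,150])*6,'side',v,(v-[270,130])*5)
```

```text
[np.float64(0.5294829999999999), np.float64(-0.10946899999999998), 0.215] top [339.405  180.4466] [536.4301 182.6795] side [306.0313 168.7577] [180.1564 193.7886]
[np.float64(0.5294829999999999), np.float64(-0.10946899999999998), 0.162] top [335.7516 185.4475] [514.5098 212.6851] side [305.8814 187.3141] [179.407  286.5705]
```

View pics/a4.png

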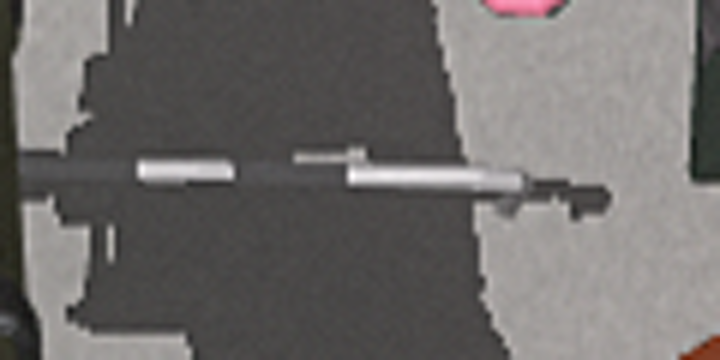

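View pics/b4.png

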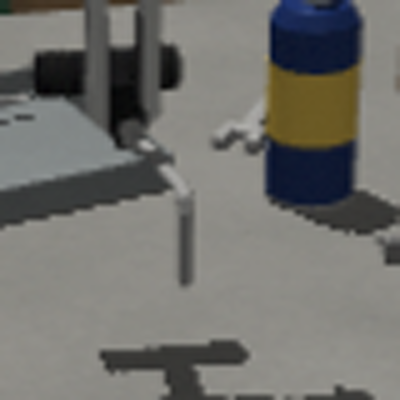

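Request:
play_rows([
  [[0,1.6,10,0,0,0,5],[0,2,20,0,0,0,5],[0,2,25,0,0,0,5],[0,2,25,0,0,0,5],[0,2,25,0,0,0,5],[0,2,25,0,0,0,5],[0,2,25,0,0,0,5],[0,1,15,0,0,0,5],[0,1,9.5,0,0,0,5],[0,0,0,0,0,0,5]],
])

```text
time_s: 9.25
ee_pos: [0.5473, -0.0778, 0.1663]
eef_rot: [-1.816, 1.571, 2.851]
force: [0.2, 0.6, -4.0]
grip_width: 0.0176
```

Run:
```python
from h import *
o,R=st()
s=cam('side','side5.png')
c=cam('top','top5.png')
im=cv2.cvtColor(c['img'],cv2.COLOR_RGB2BGR)
im2=cv2.cvtColor(s['img'],cv2.COLOR_RGB2BGR)
a=cv2.resize(im[150:230,340:460],None,fx=6,fy=6,interpolation=cv2.INTER_CUBIC)
b=cv2.resize(im2[170:300,250:410],None,fx=5,fy=4.6,interpolation=cv2.INTER_CUBIC)
cv2.imwrite('pics/a5.png',a);cv2.imwrite('pics/b5.png',b)
```

```text
t 9.25 p [ 0.5473 -0.0778  0.1663] q [-0.2075  0.3407  1.5611  0.      1.24   -0.162 ] F [ 0.2494  0.5967 -3.9549] w 0.017604795686276136
tool axes rows x,y,z
 [[-0.0002  0.0001 -1.    ]
 [ 0.999  -0.0455 -0.0002]
 [-0.0455 -0.999  -0.    ]]
```

View pics/a5.png

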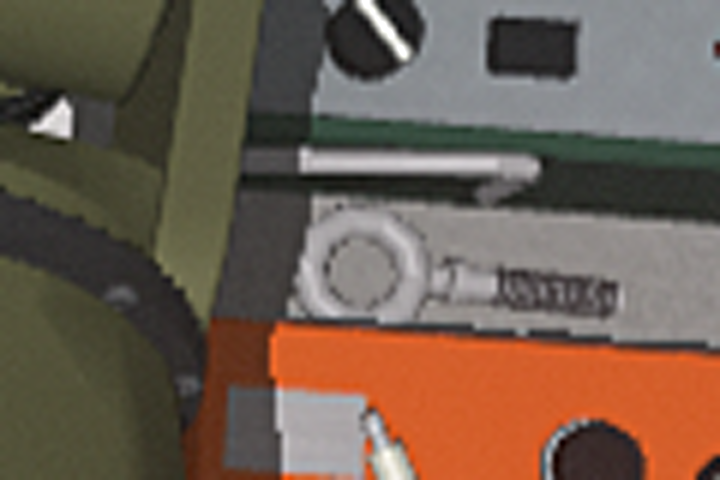

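View pics/b5.png

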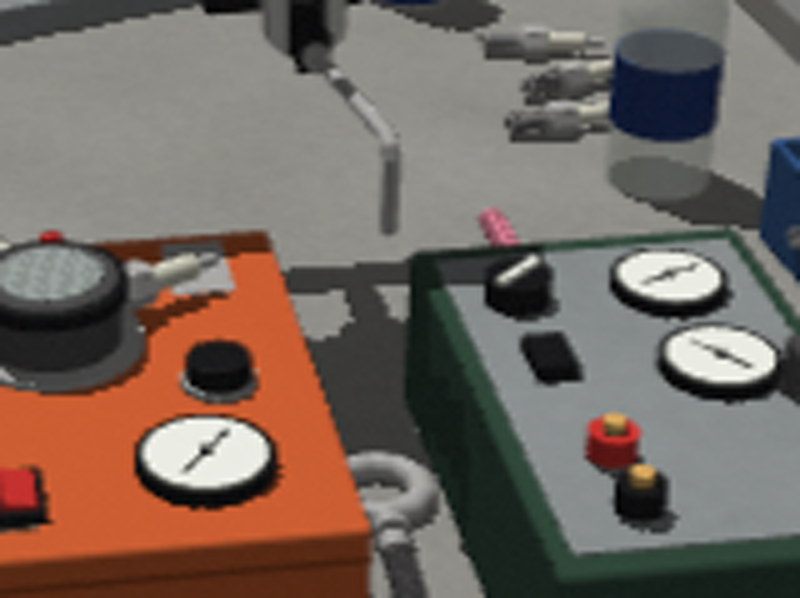

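```bash
cat >> h.py <<'E'
def tri(c,uv,s,uv2):
    P=[]
    for k in(c,s):
        R=cv2.Rodrigues(np.array(k['rvec'],float))[0];t=np.array(k['tvec'],float).reshape(3,1)
        P.append(np.array([[k['fx'],0,k['cx']],[0,k['fy'],k['cy']],[0,0,1.]])@np.hstack([R,t]))
    X=cv2.triangulatePoints(P[0],P[1],np.array(uv,float).reshape(2,1),np.array(uv2,float).reshape(2,1)).ravel();X=X[:3]/X[3]
    print('res',proj(c,X)-uv,proj(s,X)-uv2); return X
E
python3 - <<'E'
from h import *
c=load('top');s=load('side')
print('tip',tri(c,(421.5,182.5),s,(327.8,219.5)))
print('ring',onz(c,400.2,195,.007), 'end', onz(c,340+618/6,150+299/6,.007))
E
```

```text
res [ 0.0832 -0.5441] [-0.32    0.0815]
tip [ 0.5401 -0.2858  0.1657]
ring [ 0.5383 -0.2895  0.007 ] end [ 0.5286 -0.3947  0.007 ]
```

Request:
play_rows([
  [[5,-1,2,0,0,0,5],[15,0,0,0,0,0,5],[20,0,0,0,0,0,5],[20,0,0,0,0,0,5],[20,0,0,0,0,0,5],[20,0,0,0,0,0,5],[20,0,0,0,0,0,5],[10,0,0,0,0,0,5],[5,0,0,0,0,0,5],[0,0,0,0,0,0,5]],
])

```text
time_s: 10.35
ee_pos: [0.5462, -0.0792, 0.0313]
eef_rot: [-1.7, 1.57, 2.968]
force: [0.6, 0.5, -4.0]
grip_width: 0.0175
```

Run:
```python
from h import *
o,R=st()
c=cam('top','top6.png');s=cam('side','side6.png')
im=cv2.cvtColor(c['img'],cv2.COLOR_RGB2BGR)
a=cv2.resize(im[150:230,340:460],None,fx=6,fy=6,interpolation=cv2.INTER_CUBIC)
cv2.imwrite('pics/a6.png',a)
```

```text
t 10.35 p [ 0.5462 -0.0792  0.0313] q [-0.2104  0.5099  1.6698 -0.      0.9623 -0.1657] F [ 0.6188  0.5495 -3.9533] w 0.017497912963035628
tool axes rows x,y,z
 [[-0.0003  0.0001 -1.    ]
 [ 0.999  -0.0446 -0.0003]
 [-0.0446 -0.999  -0.    ]]
```

View pics/a6.png

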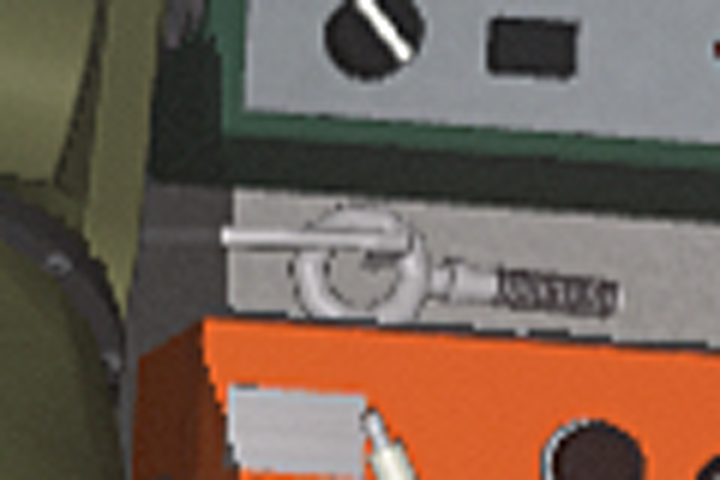

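Request:
play_rows([
  [[8,0,0,0,0,0,5],[8,0,0,0,0,0,5],[4,0,0,0,0,0,5],[2,0,0,0,0,0,5],[0,0,0,0,0,0,5]],
])

```text
time_s: 10.95
ee_pos: [0.546, -0.0794, 0.0091]
eef_rot: [-1.736, 1.57, 2.932]
force: [0.5, 0.4, -2.9]
grip_width: 0.0173
```

Run:
```python
from h import *
o,R=st()
c=cam('top','top7.png')
im=cv2.cvtColor(c['img'],cv2.COLOR_RGB2BGR)
a=cv2.resize(im[150:230,340:460],None,fx=6,fy=6,interpolation=cv2.INTER_CUBIC)
cv2.imwrite('pics/a7.png',a)
```

```text
t 10.95 p [ 0.546  -0.0794  0.0091] q [-0.2108  0.5451  1.6781 -0.      0.9189 -0.1657] F [ 0.4913  0.4475 -2.8576] w 0.01725085346314752
tool axes rows x,y,z
 [[-0.0006  0.0001 -1.    ]
 [ 0.999  -0.045  -0.0006]
 [-0.045  -0.999  -0.0001]]
```

View pics/a7.png

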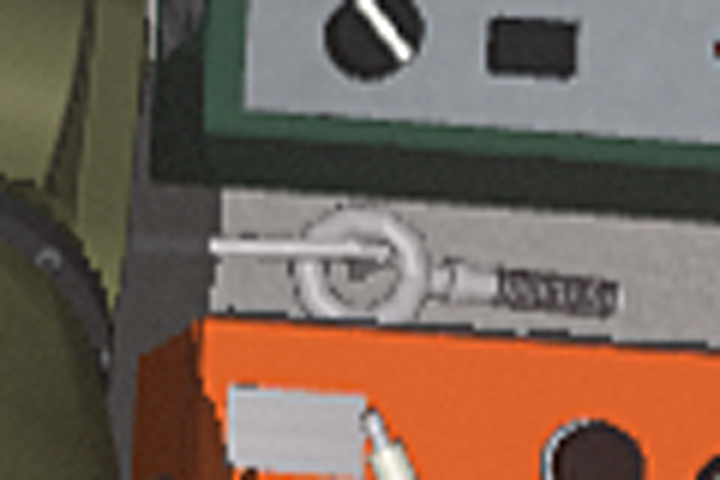

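Request:
play_rows([
  [[0,0,-3,0,0,0,5],[0,0,-4,0,0,0,5],[0,0,-4,0,0,0,5],[0,0,-4,0,0,0,5],[0,0,-4,0,0,0,5],[0,0,-5,0,0,0,5],[0,0,-5,0,0,0,5],[0,0,-5,0,0,0,5],[0,0,-5,0,0,0,5],[0,0,-5,0,0,0,5]],
])

```text
time_s: 12.0
ee_pos: [0.5481, -0.035, 0.0094]
eef_rot: [-0.999, 1.571, -2.615]
force: [-0.0, -2.5, -3.5]
grip_width: 0.0175
```

Run:
```python
from h import *
o,R=st()
c=cam('top','top8.png')
im=cv2.cvtColor(c['img'],cv2.COLOR_RGB2BGR)
a=cv2.resize(im[150:230,340:460],None,fx=6,fy=6,interpolation=cv2.INTER_CUBIC)
cv2.imwrite('pics/a8.png',a)
```

```text
t 12.0 p [ 0.5481 -0.035   0.0094] q [-0.1305  0.5399  1.6858 -0.0001  0.916  -0.0855] F [-0.0201 -2.5277 -3.5221] w 0.017510999716119354
tool axes rows x,y,z
 [[-0.0001 -0.     -1.    ]
 [ 0.999  -0.0449 -0.0001]
 [-0.0449 -0.999   0.    ]]
```

View pics/a8.png

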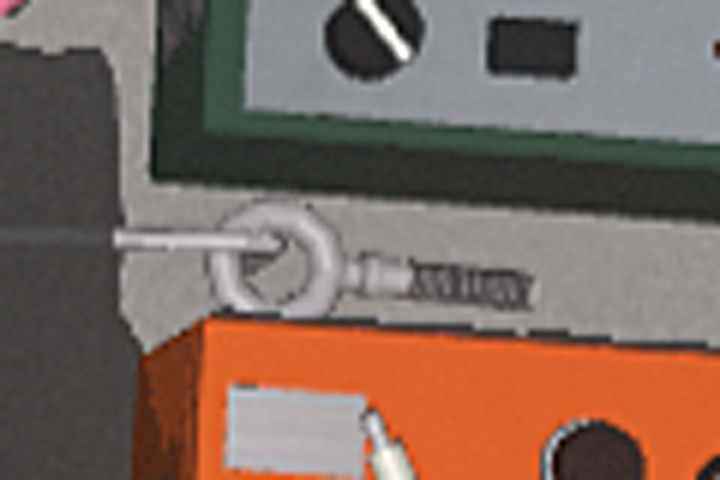

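Request:
play_rows([
  [[0,0,-7,0,0,0,5],[0,0,-10,0,0,0,5],[0,0,-10,0,0,0,5],[0,0,-10,0,0,0,5],[0,0,-10,0,0,0,5],[0,0,-10,0,0,0,5],[0,0,-10,0,0,0,5],[0,0,-10,0,0,0,5],[0,0,-10,0,0,0,5],[0,0,-10,0,0,0,5]],
])

```text
time_s: 13.05
ee_pos: [0.5525, 0.0623, 0.0094]
eef_rot: [-1.75, 1.571, 2.917]
force: [0.2, -2.8, -3.0]
grip_width: 0.0173
```

Request:
play_rows([
  [[0,0,-10,0,0,0,5],[0,0,-10,0,0,0,5],[0,0,-10,0,0,0,5],[0,0,-10,0,0,0,5],[0,0,-10,0,0,0,5],[0,0,-10,0,0,0,5],[0,0,-10,0,0,0,5],[0,0,-10,0,0,0,5],[0,0,-8,0,0,0,5],[0,0,-4,0,0,0,5]],
])

```text
time_s: 14.05
ee_pos: [0.5566, 0.1542, 0.0094]
eef_rot: [-2.68, 1.571, 1.987]
force: [-0.3, -2.7, -2.2]
grip_width: 0.0175
```

Run:
```python
from h import *
o,R=st()
c=cam('top','top9.png');s=cam('side','side9.png')
```

```text
t 14.05 p [0.5566 0.1542 0.0094] q [0.2068 0.5905 1.601  0.0001 0.9501 0.2513] F [-0.2756 -2.7257 -2.1785] w 0.017495575734791637
tool axes rows x,y,z
 [[-0.      0.     -1.    ]
 [ 0.999  -0.0445 -0.    ]
 [-0.0445 -0.999  -0.    ]]
```

View pics/top9.png

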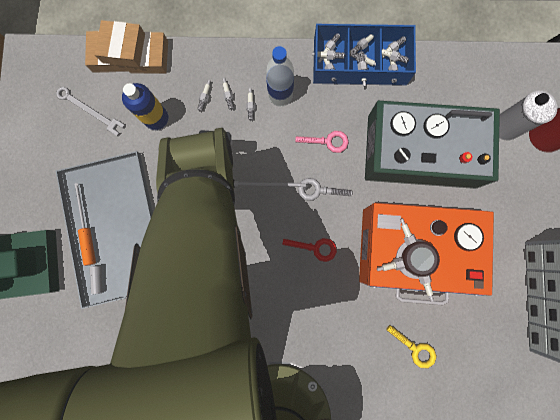

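View pics/side9.png

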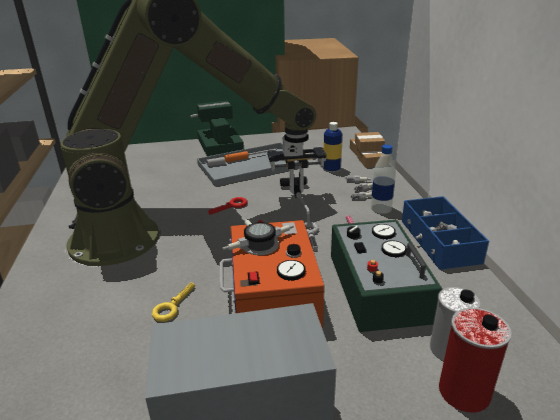

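Run:
```python
from h import *
c=load('top')
gm=np.array([.537,-.199]);ey=np.array([.045,.999])
for u in((311,188.5),(353,192.5)):
  p=onz(c,*u,.007);print(p,(p[:2]-gm)@ey,np.linalg.norm(p[:2]-gm))
```

```text
[ 0.5496 -0.0685  0.007 ] 0.13097381632227778 0.13114631767296364
[ 0.5419 -0.1728  0.007 ] 0.0263905943609558 0.026653520981904686
```

Request:
play_rows([
  [[0,0,4,0,0,0,5],[0,0,4,0,0,0,5],[0,0,1,0,0,0,5],[-5,0,0,0,0,0,5],[-10,0,0,0,0,0,5],[-20,0,0,0,0,0,5],[-25,0,0,0,0,0,5],[-35,0,0,0,0,0,5],[-35,0,0,0,0,0,5],[-30,0,0,0,0,0,5]],
])

```text
time_s: 15.15
ee_pos: [0.5563, 0.1445, 0.1724]
eef_rot: [1.828, 1.569, 0.212]
force: [-0.6, -0.3, -2.4]
grip_width: 0.0177
```

Run:
```python
from h import *
plan([.5216,.409,.166],-1.318)
c=cam('top','top10.png');s=cam('side','side10.png')
```

```text
t 15.15 p [0.5563 0.1445 0.1724] q [0.1903 0.3814 1.4908 0.     1.2675 0.2352] F [-0.5912 -0.324  -2.4498] w 0.01765224028128562
tool axes rows x,y,z
 [[ 0.0019  0.0004 -1.    ]
 [ 0.999  -0.0449  0.0018]
 [-0.0449 -0.999  -0.0005]]
shift mm (tool) [   6.452   -46.5583 -262.7104]
turn opt 0 [ 1.2731 -0.0016 -0.0013] shift after turn [   6.4107 -264.8105  -32.563 ]
turn opt 1 [-1.8685  0.0014 -0.0017] shift after turn [  6.4107 264.8105  32.563 ]
```

View pics/top10.png

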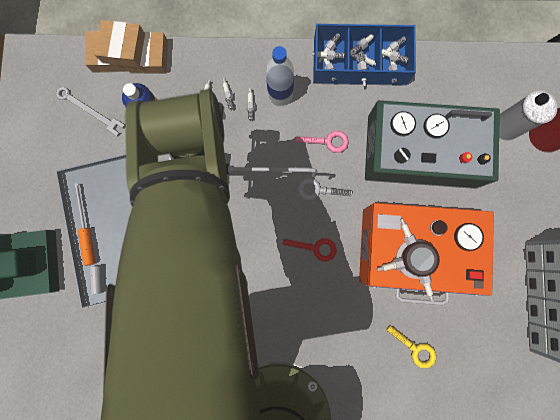

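View pics/side10.png

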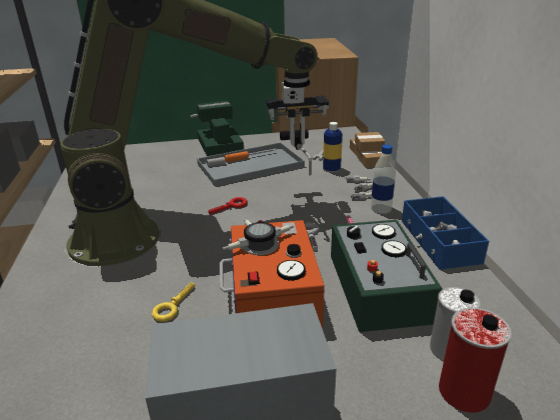

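Request:
play_rows([
  [[0,-5,-20,0,0,0,5],[0,-5,-30,0,0,0,5],[0,-5,-35,0,0,0,5],[0,-6,-35,0,0,0,5],[0,-6,-35,0,0,0,5],[0,-6,-35,0,0,0,5],[0,-6,-35,0,0,0,5],[0,-5,-25,0,0,0,5],[0,-3,-13,0,0,0,5],[0,0,0,0,0,0,5]],
])

```text
time_s: 16.25
ee_pos: [0.5204, 0.41, 0.1683]
eef_rot: [-0.96, 1.569, -2.574]
force: [0.3, -0.1, -2.7]
grip_width: 0.0176
```

Request:
play_rows([
  [[0,0,0,0.1,0,0,5],[0,0,0,0.13,0,0,5],[0,0,0,0.13,0,0,5],[0,0,0,0.14,0,0,5],[0,0,0,0.14,0,0,5],[0,0,0,0.14,0,0,5],[0,0,0,0.14,0,0,5],[0,0,0,0.14,0,0,5],[0,0,0,0.14,0,0,5],[0,0,0,0.073,0,0,5]],
])

```text
time_s: 17.25
ee_pos: [0.5217, 0.4075, 0.1692]
eef_rot: [0.962, 1.57, -1.934]
force: [0.6, 0.2, -4.2]
grip_width: 0.0177
```

Run:
```python
from h import *
plan([.5216,.409,.007],-1.318)
c=cam('top','top11.png');s=cam('side','side11.png')
```

```text
t 17.25 p [0.5217 0.4075 0.1692] q [ 0.6079  0.5809  1.2061 -0.0003  1.355   1.9329] F [ 0.6482  0.1896 -4.2114] w 0.017698609539815176
tool axes rows x,y,z
 [[-0.0002 -0.0005 -1.    ]
 [ 0.2434 -0.9699  0.0004]
 [-0.9699 -0.2434  0.0003]]
shift mm (tool) [162.2218  -1.5326  -0.3298]
turn opt 0 [-0.0069  0.0003 -0.0004] shift after turn [162.2226  -1.4607  -0.2911]
turn opt 1 [ 3.1347 -0.0007 -0.0005] shift after turn [162.2226   1.4607   0.2911]
```

View pics/side11.png

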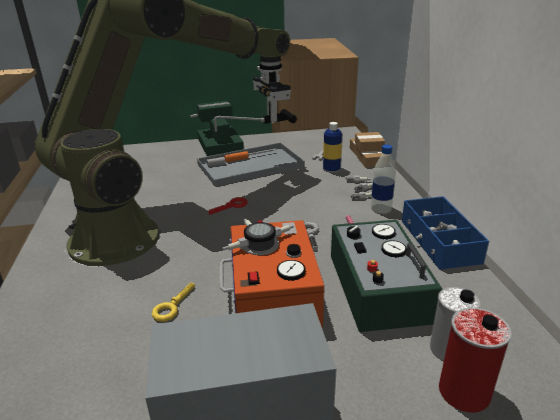

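Same pose as after the lift. Lower it back.

Request:
play_rows([
  [[10,-1,0,0,0,0,5],[20,0,0,0,0,0,5],[25,0,0,0,0,0,5],[25,0,0,0,0,0,5],[25,0,0,0,0,0,5],[25,0,0,0,0,0,5],[15,0,0,0,0,0,5],[8,0,0,0,0,0,5],[5,0,0,0,0,0,5],[0,0,0,0,0,0,5]],
])

```text
time_s: 18.35
ee_pos: [0.521, 0.4102, 0.0116]
eef_rot: [-2.835, 1.571, 0.56]
force: [-1.5, 0.3, -2.3]
grip_width: 0.018
```

Request:
play_rows([
  [[2,0,0,0,0,0,5],[1,0,0,0,0,0,5],[0,0,0,0,0,0,5],[0,0,0,0,0,0,5]],
])

```text
time_s: 18.75
ee_pos: [0.521, 0.4103, 0.0088]
eef_rot: [-2.79, 1.57, 0.605]
force: [-0.2, 0.2, -3.0]
grip_width: 0.0177
```

Run:
```python
from h import *
plan([.5216,.409,.0065],-1.318)
s=cam('side','side12.png');im2=cv2.cvtColor(s['img'],cv2.COLOR_RGB2BGR)
b=cv2.resize(im2[80:200,180:340],(800,600),interpolation=cv2.INTER_CUBIC);cv2.imwrite('pics/b12.png',b)
```

```text
t 18.75 p [0.521  0.4103 0.0088] q [ 0.6118  0.7518  1.3223 -0.      1.067   1.9298] F [-0.232   0.166  -3.0272] w 0.01766823331054244
tool axes rows x,y,z
 [[ 0.0004  0.0003 -1.    ]
 [ 0.2502 -0.9682 -0.0002]
 [-0.9682 -0.2502 -0.0005]]
shift mm (tool) [ 2.2752  1.387  -0.2697]
turn opt 0 [ 0.0001 -0.0005  0.0002] shift after turn [ 2.2753  1.3866 -0.2708]
turn opt 1 [-3.1415 -0.0003 -0.0007] shift after turn [ 2.2753 -1.3866  0.2708]
```

View pics/b12.png

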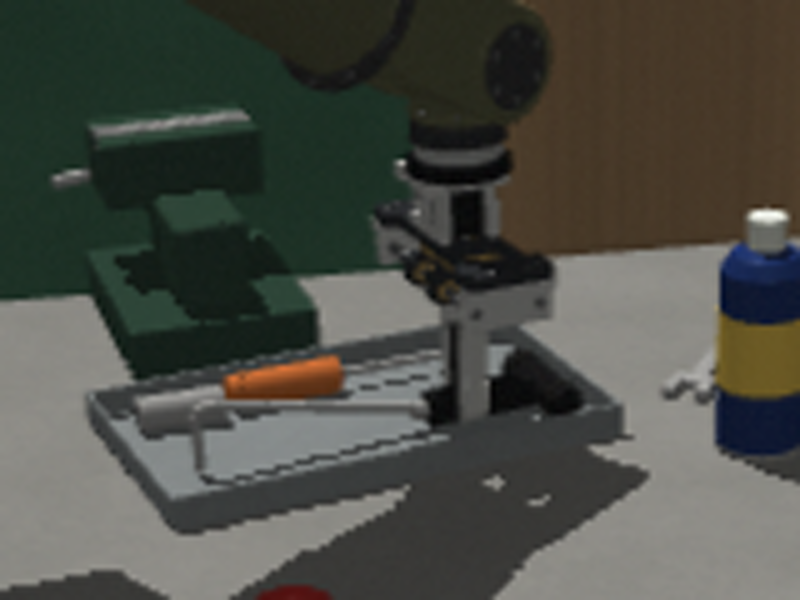

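Hook is back over its old place (tip at about (205,478) in the crop). Lower 2 mm, release, rise.

Request:
play_rows([
  [[2,0,0,0,0,0,5],[0,0,0,0,0,0,5],[0,0,0,0,0,0,20],[0,0,0,0,0,0,24],[0,0,0,0,0,0,40],[0,0,0,0,0,0,60],[0,0,0,0,0,0,60],[0,0,0,0,0,0,60]],
])

```text
time_s: 19.6
ee_pos: [0.5209, 0.4102, 0.0064]
eef_rot: [2.494, 1.571, -0.395]
force: [0.6, -0.2, 0.6]
grip_width: 0.0522
```

Request:
play_rows([
  [[-5,0,0,0,0,0,60],[-15,0,0,0,0,0,60],[-25,0,0,0,0,0,60],[-35,0,0,0,0,0,60],[-35,0,0,0,0,0,60],[-35,0,0,0,0,0,60],[-30,0,0,0,0,0,60],[-10,0,0,0,0,0,60],[0,0,0,0,0,0,60],[0,0,0,0,0,0,60]],
])

```text
time_s: 20.6
ee_pos: [0.5205, 0.4099, 0.1951]
eef_rot: [0.38, 1.569, -2.509]
force: [-0.1, -0.2, -0.4]
grip_width: 0.0604
```

Run:
```python
from h import *
st()
cam('top','top13.png');cam('side','side13.png')
```

```text
t 20.6 p [0.5205 0.4099 0.1951] q [ 0.6118  0.5653  1.1701 -0.      1.408   1.9298] F [-0.0804 -0.1514 -0.4457] w 0.06041377524366485
tool axes rows x,y,z
 [[-0.0015 -0.0011 -1.    ]
 [ 0.2502 -0.9682  0.0007]
 [-0.9682 -0.2502  0.0017]]
```

View pics/top13.png

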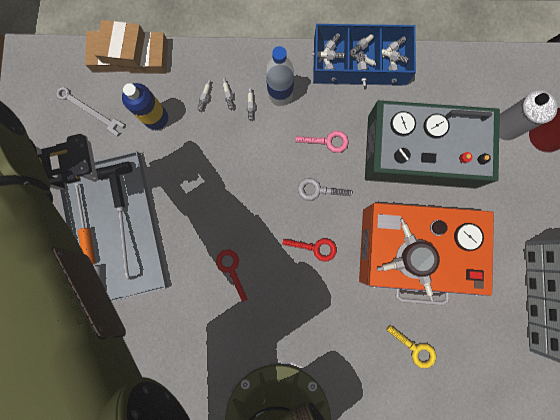

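View pics/side13.png

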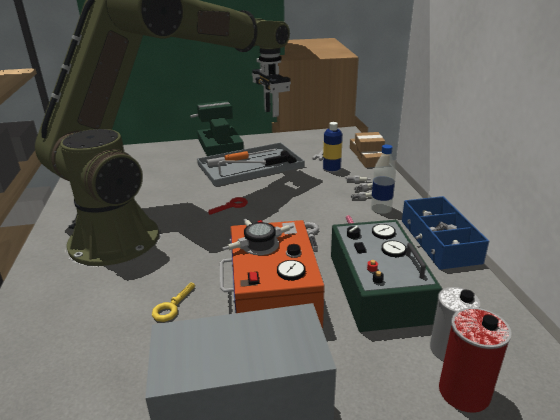

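```bash
python3 -c "
from h import *
print(hand_in())"
```

```text
the job is handed in; nothing more can be done
None
```

I drew the grey steel towing eye out of the gap with the hook and laid the hook back in its place in the tray. The job is handed in, at about 20.6 s on the robot's clock, and nothing failed along the way.

**Towing eye:** In the top view, before the hook was lifted away, the ring's centre lay about 131 mm outside the gap mouth and the shank's end about 26 mm outside. In the last picture it is at the same pixels and looks flat.

**Hook:** It is released and lies between the tray walls, as it did at the start. The gripper is open, about 0.19 m above the hook, and the force reading is near zero.

**Everything else:** The bottle, spray can, three spark plugs and the pink, red and yellow look-alikes appear where they were in the first pictures.

**Small disagreements:** While the hook was held, the prong tip measured about 3 mm off the position I calculated. I corrected for that before lowering it into the ring. I judged flatness and rest by eye, and did not measure them separately.

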